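# Start up the glaze-spraying bench in safe order

## Task

Start up the glaze-spraying bench with a fingertip: tap on the green switch of the extraction unit first, then the red switch of the air compressor, then the orange power switch of the turntable, pressing the white-marked half of each rocker lightly until it clicks over. Leave all three on, keep off the turntable's grey reversing switch, and do not lift or shift the pots, jars, bottle or brush standing about.

Things in the scene. Friction and masses are not known exactly. Their poses are not given: they have to be found in the camera images.
- extractor: Extraction unit: grey down-draught spray tray, 280 mm deep (x), 240 wide, 90 high, steel-barred grille on top, clear screen 100 mm tall along its back edge; green switch in the middle of the front strip of its top. Origin under its centre, x from front to back, y to its left, z up. Does not move.
- extractor_switch_on (a point): Point on the marked (on) half of the extraction unit's green rocker, 13 mm out from its pivot, on the face as it stands while off; fixed to the casing (does not move with the rocker), axes as the casing's. 98 mm above the table; switched on, that half lies level at 94.5 mm (casing top 90, bezel 92). The half runs from its pivot out to the casing's left (+y), ending 7 mm beyond this point.
- extractor_switch (a joint): Angle of the extraction unit's green rocker switch, rad: 0 = off, 0.30 = on; snaps to one or the other and stays. Rocker 40 mm long, 24 mm wide, V-shaped top, black bezel. The half with a white bar across it stands up while off (outer end 6 mm above the other half) and is pressed down to switch on: 3 to 5 N, snapping over half-way down.
- compressor: Air compressor: blue box, 270 mm deep (x), 190 wide, 105 high; red switch on the black strip along the front of its top. Carrying handle (39 mm above the top), regulator with gauge, and airbrush cradle on the right flank, all 50 mm or more from the switch. Origin under its centre, x from front to back, y to its left, z up. Does not move.
- compressor_switch_on (a point): Point on the marked (on) half of the compressor's red rocker, 13 mm out from its pivot, on the face as it stands while off; fixed to the casing (does not move with the rocker), axes as the casing's. 113 mm above the table; switched on, that half lies level at 109.5 mm (casing top 105, bezel 107). The half runs from its pivot out to the casing's back (+x), ending 7 mm beyond this point.
- compressor_switch (a joint): Angle of the compressor's red rocker switch, rad: 0 = off, 0.30 = on; snaps to one or the other and stays. Rocker 40 mm long, 24 mm wide, V-shaped top, black bezel. The half with a white bar across it stands up while off (outer end 6 mm above the other half) and is pressed down to switch on: 3 to 5 N, snapping over half-way down.
- turntable: Electric turntable: white box, 280 mm deep (x), 220 wide, 80 high, aluminium wheel head 170 mm across, top 118 mm high, its rim 55 mm or more behind the switch points. Front strip from left (+y) to right: orange power switch, black speed dial (12 mm high, 68 mm on), grey reversing switch (136 mm on). Origin under its centre, x front to back, z up. Does not move.
- turntable_switch_on (a point): Point on the marked (on) half of the turntable's orange power rocker, 13 mm out from its pivot, on the face as it stands while off; fixed to the casing (does not move with the rocker), axes as the casing's. 88 mm above the table; switched on, that half lies level at 84.5 mm (casing top 80, bezel 82). The half runs from its pivot out to the casing's back (+x), ending 7 mm beyond this point.
- turntable_switch (a joint): Angle of the turntable's orange power rocker switch, rad: 0 = off, 0.30 = on; snaps to one or the other and stays. Rocker 40 mm long, 24 mm wide, V-shaped top, black bezel. The half with a white bar across it stands up while off (outer end 6 mm above the other half) and is pressed down to switch on: 3 to 5 N, snapping over half-way down.
- reverse_switch: Grey reversing switch at the right end of the turntable's front strip, same make and size as the others, rocking left and right. Origin on its pivot, 84 mm above the table. Not to be touched.
- vase: White porcelain vase, loose, 170 mm tall, 96 mm across at the shoulder, standing on the turntable's wheel head; origin under its centre.
- bowl: Cream bisque bowl, loose, 100 mm across, 50 mm high, on the extraction unit's grille; origin under its centre.
- jar: Amber jar with black lid, 60 mm across, 75 mm high, standing loose on the table in front of the machines; origin under its centre.
- bottle: Blue plastic bottle with white cap, 44 mm across, 110 mm high, loose on the table in front of the machines; origin under its centre.
- cup: White porcelain cup, 72 mm across, 70 mm high, loose on the table in front of the machines; origin under its centre.
- dish: White porcelain dish, 90 mm across, 22 mm high, loose on the table in front of the machines; origin under its centre.
- brush: Flat brush, 190 mm long, lying loose on the table to the left of the machines; origin under its middle, x along the handle to the bristles.

How it is judged:
By the outcome, as a careful person would: the job done as asked, in the order asked, and still so for the second after the job is handed in, with the robot touching nothing.
It also fails if it takes over 64 s, if anything falls off the work surface, if the arm or the gripper's body presses on something with over 40 N, if the wrist force passes 120 N, or if a joint passes its speed limit or range.

## Robot

A 6-joint arm with a two-finger parallel gripper is mounted at the origin on the work surface. World frame = base frame: x ahead of the robot, y to its left, z up, the work surface at z = 0. Lengths are in m, angles in degrees, forces in N, time in s.
With the tool pointing down it reaches from about 0.25 to 0.725 m from the base axis. Payload 9.7 kg.
Tool frame: the origin (TCP) lies at the very end of the fingers, on their centre line; the grasp point (between the pads) lies grasp_offset behind it (grasp_offset is the distance from the TCP to the grasp point, in m); z points along the fingers, y is the line along which they close (so a half turn about z gives the same grasp; the last joint's range is limited). The gripper opens to 85 mm and grips with 20 to 120 N. Pads are 22 mm wide; open, the fingers measure 114 mm over their backs; the gripper's body (76 mm by 85 mm) begins 54 mm behind the grasp point. The pads swing forward as they close: fully open they stand 13 mm farther back than shut.
Start: joints at [-64.286, 4.979, 10.078, 95.1, 0, 90], TCP at [0.239, -0.496, 0.231] pointing down, gripper open.
Joint ranges: [-179.16, 179.16], [-48.56, 103.87], [-65.8, 70.77], [-126.05, 130.52], [-82.76, 87.17], [-180, 180]. Speed limits (degrees/s): [127.2, 127.2, 147.25, 180, 180, 180].

## Interface

Orientations are given as [roll, pitch, yaw] about the fixed x, y, z axes, in that order (R = Rz(yaw) Ry(pitch) Rx(roll)).
In Python, from workcell import get_obs, camera, calibration, job_done, recognise, cut_out, mark_of, grasp_offset gives the robot as it stands.
- The arm moves only by the tool servo_tool, never from a script. Its argument "moves" is a list of rows, each a list of 3 entries, a list of its own where there are three numbers: the turn, a rotation vector about the tool's x, y, z in degrees, then the shift along the tool's x, y, z in m, then the opening in per cent of the stroke, from 0 (shut) to 100 (fully open). In form: [[[ax, ay, az], [x, y, z], claw], ...]. A call has 1 to 12 rows; each row shifts and turns the commanded pose from where the row before left it, along the tool's axes as they then stand; what a row does not reach is not made up. A row lasts 1/10 s, in which the tool goes at most 50 mm and 8.59 degrees, less where a joint would pass 70% of its speed; a pose out of reach is approached as far as the arm can. A call is refused whole if a number of a shift passes 0.05 or a number of a turn 8.59, either way. A call with a gripper value outside its range is refused whole. The fingers move at their own pace and stop on an object; "force" is the grip in N (left out, the last holds). Time passes only in rows, so rows that do not move let the fingers close. It gives the time, the measured TCP pose, the force, the opening and the grip force at its end, in the units of the state.
- get_obs(): the state, without advancing time (a new reading comes with each control period).
- camera(name): name is "scene" or "top" or "wrist"; returns (picture, depth): 480x640x3 uint8, red, green, blue; 480x640 float32, m along the optical axis (not along the pixel's ray), 0 where there is no reading.
- calibration(name): a dict with "camera_matrix" (3x3 intrinsics, pixels), "R" (3x3) and "t" (3): a world point X has camera coordinates R X + t. Camera axes: x right, y down, z forward; pixel columns grow to the right and rows downward; lengths in m; the calibration is good to about 2 mm. A picture is of the moment at which its call begins: read the wrist's pose just before it. calibration takes no time and is no camera call; for the wrist camera it gives the pose at the moment of the call.
- job_done(): hands the job in; it is judged then, once.
Trained networks look in the newest picture that a camera, given by its name, has taken for a name from the list of things; names that differ only in an ending like _2 or _b are one class to them, and where a whole thing is asked for, a point or a joint stands for the part that bears it (a point fixed in the world has none). Each returns a list of dicts, best first, with "score" (0 to 1); they miss things now and then, are a little off and sometimes report something else, mostly with a low value. They report only what shows in the picture. A call takes as long as a camera call.
- recognise(name, camera): "xyz" ([x, y, z] in m, in the coordinates of the camera as it stood for that picture, good to about 4 mm: the middle of the surface that is visible of it).
- cut_out(name, camera): "mask" (480x640 bool, what is visible of it).
- mark_of(name, camera): "xyz" ([x, y, z] in m, in the coordinates of the camera as it stood for that picture, good to about 4 mm: a listed point, or the origin of a listed thing).
The state is a dict: "time": time; "q": joint angles; "qd": joint speeds; "joint_efforts": joint torques, N m; "ee_pos": TCP position; "tcp_rot": TCP orientation; "wrist_force": force on the tool from outside, world axes, zero at the start; "torque": the same for the moment, N m; "opening": finger opening in m; "grasp_force": force on a finger pad.
Only numpy, scipy, OpenCV 4.12 (cv2) and the standard library are available. Lean on these libraries where they do the work, as an engineer would, in place of code of your own. Each camera call takes 0.05 s, during which the arm holds its last target. There are 200 camera calls.

## Working session

There is one attempt and no reset: what is moved stays moved. The work goes in short steps, Python scripts to look and compute and a tool call to move; the robot and the scene stay as the last step left them, time stands still between calls to the robot, and variables do not carry over. Pictures are saved under pics/ and viewed, at most 10 in all, crops included, and the job is handed in when it is done.

Besides the shell and the picture viewer there is one more tool, called after "Emit:" in YAML: its name, and indented under it one key for each argument. servo_tool: Moves the arm, as the interface text tells. Its arguments: {"type":"object","properties":{"moves":{"type":"array"},"force":{"type":"number"}},"required":["moves"]}

```bash
mkdir -p pics; cat > h.py <<'E'
from workcell import *
import numpy as np, cv2
def world(p,c):
    k=calibration(c); return np.array(k["R"]).T@(np.array(p)-np.array(k["t"]))
def save(img,n): cv2.imwrite("pics/"+n,img[:,:,::-1])
E
python3 - <<'E'
from h import *
np.set_printoptions(precision=4,suppress=True)
o=get_obs();print(o["time"],o["ee_pos"],o["tcp_rot"],o["opening"],grasp_offset)
ims=[]
for c in("top","scene"):
    im,d=camera(c);save(im,c+"1.png")
    for n in["extractor_switch_on","compressor_switch_on","turntable_switch_on","reverse_switch","extractor","compressor","turntable"]:
        for r in mark_of(n,c)[:2]: print(c,n,round(r["score"],2),world(r["xyz"],c))
print(get_obs()["time"])
E
```

```text
0.0 [ 0.2385 -0.4953  0.2306] [-179.9241    0.0003   25.7113] 0.08576841747907614 0.0187
top extractor_switch_on 0.69 [0.5321 0.0444 0.0994]
top extractor_switch_on 0.34 [0.5221 0.3626 0.0889]
top compressor_switch_on 0.97 [ 0.5536 -0.2988  0.1133]
top turntable_switch_on 0.73 [0.5205 0.3661 0.0895]
top turntable_switch_on 0.3 [ 0.6373 -0.3297 -0.002 ]
top reverse_switch 0.72 [0.518  0.2295 0.086 ]
top extractor 0.79 [0.6337 0.0183 0.0001]
top turntable 0.85 [ 0.6178  0.3019 -0.001 ]
top turntable 0.41 [ 0.6805 -0.0216  0.0944]
scene extractor_switch_on 0.64 [0.5324 0.0448 0.0989]
scene compressor_switch_on 0.59 [ 0.5498 -0.2997  0.1128]
scene turntable_switch_on 0.91 [0.5222 0.3643 0.0857]
scene reverse_switch 0.64 [0.5202 0.2257 0.0814]
scene extractor 0.69 [0.6341 0.0245 0.0011]
scene compressor 0.97 [ 0.6348 -0.3318 -0.0026]
scene turntable 0.61 [ 0.6154  0.3022 -0.0005]
0.8
```

View pics/top1.png

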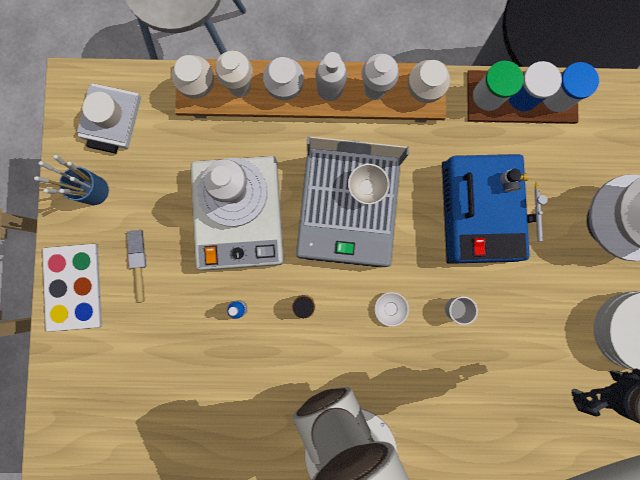

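View pics/scene1.png

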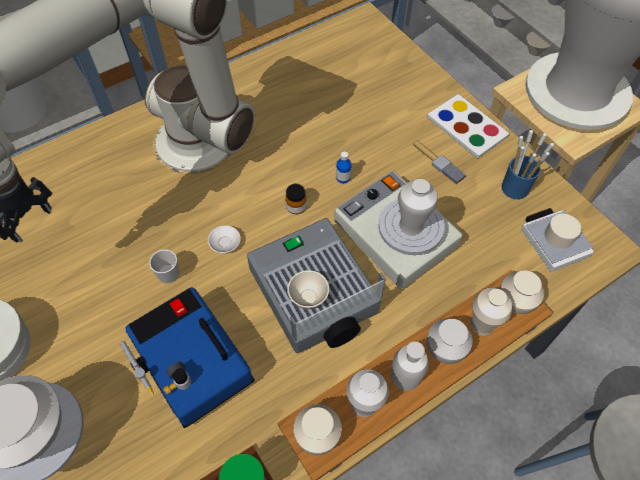

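The top view shows the three switches at about (210,255) orange, (345,248) green and (479,246) red. Both cameras agree on them and on the given heights. I'm moving above the extractor with the fingers shut.

Emit:
servo_tool:
  moves:
    - [[0,0,0],[0.038,-0.031,0],0]
    - [[0,0,0],[0.038,-0.031,0],0]
    - [[0,0,0],[0.038,-0.031,0],0]
    - [[0,0,0],[0.038,-0.031,0],0]
    - [[0,0,0],[0.038,-0.031,0],0]
    - [[0,0,0],[0.038,-0.031,0],0]
    - [[0,0,0],[0.038,-0.031,0],0]
    - [[0,0,0],[0.038,-0.031,0],0]
    - [[0,0,0],[0.038,-0.031,0],0]
    - [[0,0,0],[0.038,-0.031,0],0]
    - [[0,0,0],[0.038,-0.031,0],0]
    - [[0,0,0],[0.038,-0.031,0],0]
  force: 20

```text
time: 2.0
ee_pos: [0.4886, 0.0396, 0.2315]
tcp_rot: [180.0, -0.0, 25.7]
wrist_force: [1.8, -0.7, 0.3]
opening: 0.0
grasp_force: 0.0
```

Emit:
servo_tool:
  moves:
    - [[0,0,-8.5],[0,0,0],0]
    - [[0,0,-8.5],[0,0,0],0]
    - [[0,0,-8.5],[0,0,0],0]
    - [[0,0,-8.5],[0,0,0],0]
    - [[0,0,-8.5],[0,0,0],0]
    - [[0,0,-8.5],[0,0,0],0]
    - [[0,0,-8.5],[0,0,0],0]
    - [[0,0,0],[0,0,0],0]

```text
time: 2.8
ee_pos: [0.4881, 0.0375, 0.2313]
tcp_rot: [180.0, -0.0, 85.3]
wrist_force: [-0.0, 0.1, 0.1]
opening: 0.0004
grasp_force: 0.0
```

```bash
cat >> h.py <<'E'
np.set_printoptions(precision=4,suppress=True)
def look(name,fn,cams=("wrist","top","scene")):
    o=get_obs();print(o["time"],o["ee_pos"],o["tcp_rot"],o["wrist_force"])
    for c in cams:
        k=calibration(c);im,d=camera(c)
        if fn and c==cams[0]: save(im,fn)
        for r in mark_of(name,c)[:2]: print(c,name,round(r["score"],2),np.array(k["R"]).T@(np.array(r["xyz"])-k["t"]))
        for r in cut_out(name,c)[:1]:
            v,u=np.nonzero(r["mask"]&(d>0));z=d[v,u];K=np.array(k["camera_matrix"])
            P=np.c_[(u-K[0,2])/K[0,0]*z,(v-K[1,2])/K[1,1]*z,z]
            P=(P-k["t"])@np.array(k["R"])
            print(c,"mask",round(r["score"],2),len(z),u.min(),u.max(),v.min(),v.max(),"med",np.median(P,0),"p2",np.percentile(P,2,0),"p98",np.percentile(P,98,0))
E
python3 -c '
from h import *
look("extractor_switch_on","w1.png",("wrist","top"))'
```

```text
2.8 [0.4881 0.0375 0.2313] [179.9968  -0.0027  85.3432] [-0.0036  0.0894  0.0705]
wrist extractor_switch_on 0.56 [0.5296 0.0389 0.1007]
wrist mask 0.58 70739 325 639 76 384 med [0.6084 0.0547 0.0916] p2 [ 0.4999 -0.0922  0.0847] p98 [0.7467 0.1403 0.0992]
top mask 0.72 6897 296 408 136 260 med [0.6947 0.0595 0.0927] p2 [ 0.5139 -0.1014  0.0852] p98 [0.7792 0.1404 0.19  ]
```

View pics/w1.png

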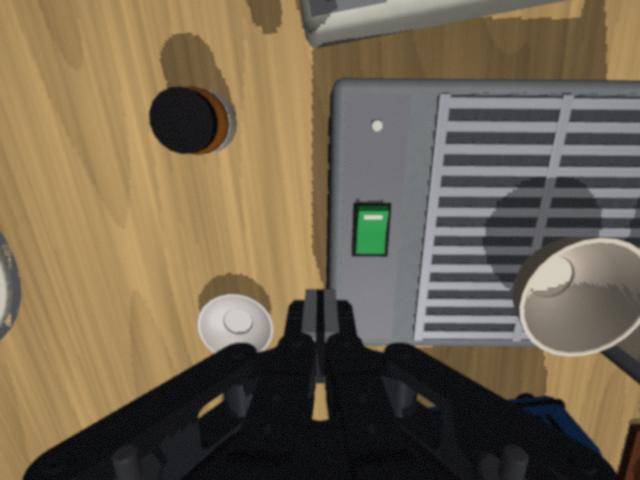

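The wrist view shows the green rocker at u 355–388, v 205–256, with its white bar at v≈217 towards +y. The tool is aligned with the casing, and I'm now segmenting the colour to get a precise centre.

```bash
cat >> h.py <<'E'
HUE={"g":(45,80),"r":(0,5),"o":(8,20)}
def seg(col,c="wrist",fn=None,box=None):
    o=get_obs();k=calibration(c);im,d=camera(c)
    if fn: save(im,fn)
    h=cv2.cvtColor(im,cv2.COLOR_RGB2HSV);lo,hi=HUE[col]
    m=cv2.inRange(h,(lo,150,70),(hi,255,255))
    if col=="r": m|=cv2.inRange(h,(175,150,70),(180,255,255))
    n,l,s,_=cv2.connectedComponentsWithStats(m);K=np.array(k["camera_matrix"])
    print(o["time"],"tcp",o["ee_pos"],"F",o["wrist_force"])
    for i in np.argsort(-s[1:,4])[:3]+1:
        if s[i,4]<40: continue
        v,u=np.nonzero((l==i)&(d>0));z=d[v,u]
        P=(np.c_[(u-K[0,2])/K[0,0]*z,(v-K[1,2])/K[1,1]*z,z]-k["t"])@np.array(k["R"])
        # rectangle in world xy
        r=cv2.minAreaRect((P[:,:2]*1000).astype(np.float32))
        print(c,s[i],"rect mm",np.round(r[0],1),np.round(r[1],1),round(r[2],1),"z p2/98",np.percentile(P[:,2],[2,98]))
    return
E
python3 -c '
from h import *
seg("g");seg("g","top")'
```

```text
3.1 tcp [0.4881 0.0375 0.2313] F [0.7684 0.9847 0.0904]
wrist [ 356  207   33   47 1192] rect mm [529.6  29.2] [42.6 26.1] 84.2 z p2/98 [0.0922 0.1008]
3.15 tcp [0.4881 0.0375 0.2313] F [-0.2517 -0.0139  0.3231]
top [ 487   60   36   36 1023] rect mm [1055.  -452.7] [ 91.5 351. ] 46.7 z p2/98 [0.1208 0.1308]
top [ 73 253  17  17 227] rect mm [489.  715.4] [41.4 43.6] 78.8 z p2/98 [0.0162 0.0269]
```

Emit:
servo_tool:
  moves:
    - [[0,0,0],[0.0055,0.021,0.02],0]
    - [[0,0,0],[0.0055,0.0213,0.03],0]
    - [[0,0,0],[0,0,0.035],0]
    - [[0,0,0],[0,0,0.035],0]
    - [[0,0,0],[0,0,0],0]
    - [[0,0,0],[0,0,0],0]

```text
time: 3.8
ee_pos: [0.5309, 0.0449, 0.1119]
tcp_rot: [-180.0, 0.0, 85.2]
wrist_force: [-0.2, -0.2, 0.8]
opening: -0.0001
grasp_force: 0.0
```

```bash
python3 -c '
from h import *
seg("g",fn="w2.png")'
```

```text
3.8 tcp [0.5309 0.0449 0.1119] F [-0.2229 -0.168   0.7619]
wrist [298 279  49  22 567] rect mm [530.7  46.6] [13.8 25.4] 84.3 z p2/98 [0.093  0.1011]
```

View pics/w2.png

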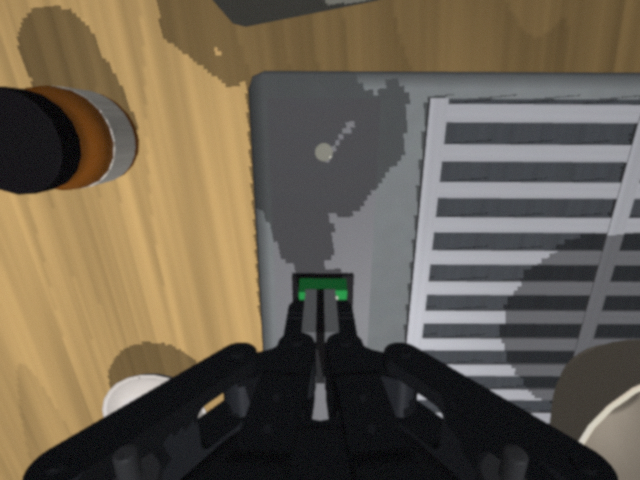

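The fingertip is centred across the green rocker (u 298–347), with the outer end of the marked half showing at v≈285. I'm moving 2 mm outward and pressing in small steps.

Emit:
servo_tool:
  moves:
    - [[0,0,0],[0.002,0,0.006],0]
    - [[0,0,0],[0,0,0.004],0]
    - [[0,0,0],[0,0,0.002],0]
    - [[0,0,0],[0,0,0.001],0]
    - [[0,0,0],[0,0,0],0]

```text
time: 4.35
ee_pos: [0.5315, 0.047, 0.0985]
tcp_rot: [180.0, -0.0, 85.2]
wrist_force: [-0.7, 1.7, 0.2]
opening: -0.0
grasp_force: 0.6
```

Emit:
servo_tool:
  moves:
    - [[0,0,0],[0,0,0.001],0]
    - [[0,0,0],[0,0,0.001],0]
    - [[0,0,0],[0,0,0],0]

```text
time: 4.65
ee_pos: [0.5311, 0.0468, 0.0959]
tcp_rot: [-180.0, 0.0, 85.2]
wrist_force: [-0.9, -0.4, 0.5]
opening: 0.0002
grasp_force: 0.0
```

Emit:
servo_tool:
  moves:
    - [[0,0,0],[0,0,-0.03],0]
    - [[0,0,0],[0,0,-0.05],0]
    - [[0,0,0],[0,-0.04,-0.05],0]
    - [[0,0,0],[0,0,0],0]

```text
time: 5.05
ee_pos: [0.4999, 0.0497, 0.2215]
tcp_rot: [179.6, -0.1, 85.2]
wrist_force: [1.7, -0.1, 0.3]
opening: 0.0002
grasp_force: 0.0
```

```bash
cat >> h.py <<'E'
def prof(cx,cy,yaw,c="wrist"):
    "median height along rocker axis (direction yaw deg) from centre, +-8 mm wide"
    k=calibration(c);im,d=camera(c);K=np.array(k["camera_matrix"])
    v,u=np.nonzero(d>0);z=d[v,u]
    P=(np.c_[(u-K[0,2])/K[0,0]*z,(v-K[1,2])/K[1,1]*z,z]-k["t"])@np.array(k["R"])
    a=np.radians(yaw);q=P[:,:2]-[cx,cy];s=q@[np.cos(a),np.sin(a)];w=q@[-np.sin(a),np.cos(a)]
    ok=abs(w)<.008
    for b in range(-26,30,4):
        g=ok&(s>=b/1e3)&(s<(b+4)/1e3)
        if g.sum(): print(b+2,round(float(np.median(P[g,2]))*1000,1),end="; ")
    print()
E
python3 -c '
from h import *
seg("g");prof(.5298,.0305,84.5)'
```

```text
5.05 tcp [0.4999 0.0497 0.2215] F [ 1.6653 -0.1444  0.3436]
wrist [ 343  226   31   48 1261] rect mm [529.3  29.2] [42.2 25.7] 85.6 z p2/98 [0.0924 0.1007]
-24 91.7; -20 100.2; -16 99.4; -12 98.2; -8 96.9; -4 95.8; 0 94.9; 4 94.7; 8 280.2; 12 280.6; 16 290.8; 20 292.0; 24 294.7; 28 286.3;
```

The extractor is on: its unmarked half is now up at 100 mm and the marked half is level at 94.7. Next is the compressor.

Emit:
servo_tool:
  moves:
    - [[0,0,0],[-0.049,0.006,0],0]
    - [[0,0,0],[-0.049,0.006,0],0]
    - [[0,0,0],[-0.049,0.006,0],0]
    - [[0,0,0],[-0.049,0.006,0],0]
    - [[0,0,0],[-0.049,0.006,0],0]
    - [[0,0,0],[-0.049,0.006,0],0]
    - [[0,0,0],[-0.049,0.006,0],0]
    - [[0,0,8.3],[0,0,0],0]
    - [[0,0,8.3],[0,0,0],0]
    - [[0,0,8.3],[0,0,0],0]
    - [[0,0,8.3],[0,0,0],0]
    - [[0,0,8.3],[0,0,0],0]

```text
time: 6.35
ee_pos: [0.5132, -0.296, 0.213]
tcp_rot: [-179.8, 0.1, 43.4]
wrist_force: [-0.0, 0.4, -0.5]
opening: -0.0001
grasp_force: 0.0
```

Emit:
servo_tool:
  moves:
    - [[0,0,8.3],[0,0,0],0]
    - [[0,0,8.3],[0,0,0],0]
    - [[0,0,8.3],[0,0,0],0]
    - [[0,0,8.3],[0,0,0],0]
    - [[0,0,8.3],[0,0,0],0]
    - [[0,0,0],[0,0,0],0]
    - [[0,0,0],[0,0,0],0]

```text
time: 7.05
ee_pos: [0.5133, -0.2958, 0.2139]
tcp_rot: [-179.9, 0.1, 2.5]
wrist_force: [-0.5, 0.6, -0.5]
opening: 0.0002
grasp_force: 0.0
```

```bash
python3 -c '
from h import *
seg("r",fn="w3.png");look("compressor_switch_on",None,("wrist",))'
```

```text
7.05 tcp [ 0.5133 -0.2958  0.2139] F [-0.4851  0.6139 -0.4803]
wrist [ 312  172   37   60 1974] rect mm [ 537.3 -300.7] [44.5 26.3] 2.0 z p2/98 [0.1067 0.1156]
7.1 [ 0.5133 -0.2958  0.2142] [-179.9528    0.0771    2.4396] [0.0038 0.1408 0.1761]
wrist compressor_switch_on 0.82 [ 0.5508 -0.2986  0.1101]
wrist mask 0.74 70483 239 625 0 243 med [ 0.6037 -0.341   0.1055] p2 [ 0.5117 -0.445   0.1021] p98 [ 0.6652 -0.2443  0.1429]
```

View pics/w3.png

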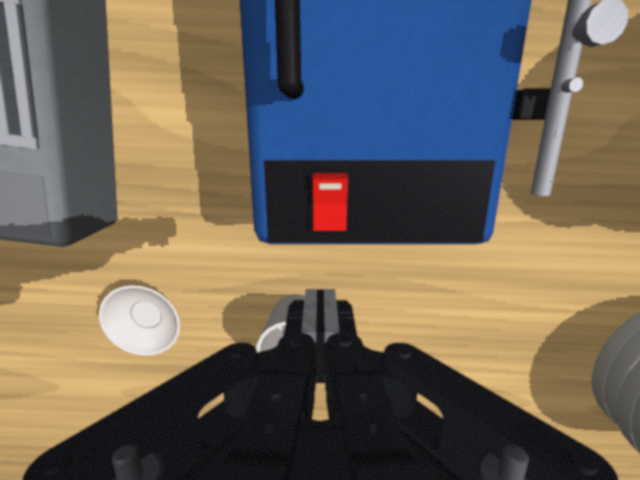

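The red rocker is at u 312–348, v 172–231, with its white bar at the back. Its long axis is at 2°, matching the tool, so I'm descending.

Emit:
servo_tool:
  moves:
    - [[0,0,0],[0.0205,0.003,0.02],0]
    - [[0,0,0],[0.0205,0.003,0.03],0]
    - [[0,0,0],[0,0,0.03],0]
    - [[0,0,0],[0,0,0.011],0]
    - [[0,0,0],[0,0,0],0]
    - [[0,0,0],[0,0,0],0]

```text
time: 7.85
ee_pos: [0.5547, -0.3004, 0.1259]
tcp_rot: [180.0, -0.1, 2.2]
wrist_force: [-0.0, 0.6, 0.9]
opening: 0.0004
grasp_force: 0.0
```

```bash
python3 -c '
from h import *
seg("r",fn="w4.png")'
```

```text
7.85 tcp [ 0.5547 -0.3004  0.1259] F [-0.0111  0.6037  0.8776]
wrist [296 277  51  24 784] rect mm [ 556.1 -299.6] [17.7 26.2] 1.8 z p2/98 [0.1068 0.1311]
wrist [523   0  43  12 137] rect mm [ 674.9 -370. ] [1.4 8. ] 0.7 z p2/98 [0.1269 0.139 ]
```

Emit:
servo_tool:
  moves:
    - [[0,0,0],[0,0,0.007],0]
    - [[0,0,0],[0,0,0.003],0]
    - [[0,0,0],[0,0,0.0015],0]
    - [[0,0,0],[0,0,0.0015],0]
    - [[0,0,0],[0,0,0.001],0]
    - [[0,0,0],[0,0,0],0]

```text
time: 8.5
ee_pos: [0.5544, -0.3002, 0.1101]
tcp_rot: [-180.0, 0.0, 2.2]
wrist_force: [-0.2, 0.6, -0.3]
opening: 0.0002
grasp_force: 0.0
```

Lifting and checking.

Emit:
servo_tool:
  moves:
    - [[0,0,0],[0,0,-0.03],0]
    - [[0,0,0],[0,0,-0.05],0]
    - [[0,0,0],[-0.04,0,-0.03],0]
    - [[0,0,0],[-0.02,0,0],0]
    - [[0,0,0],[0,0,0],0]

```text
time: 9.0
ee_pos: [0.4933, -0.303, 0.2224]
tcp_rot: [179.9, -0.1, 2.1]
wrist_force: [0.5, -0.7, 0.1]
opening: -0.0002
grasp_force: 0.0
```

```bash
python3 -c '
from h import *
seg("r");prof(.538,-.3005,2)'
```

```text
9.0 tcp [ 0.4933 -0.303   0.2224] F [ 0.4735 -0.7069  0.09  ]
wrist [ 302  145   37   59 1914] rect mm [ 536.6 -300.7] [43.  26.6] 2.3 z p2/98 [0.1066 0.1157]
-24 316.1; -20 115.2; -16 114.5; -12 113.2; -8 112.0; -4 110.9; 0 109.7; 4 109.6; 8 109.7; 12 110.0; 16 110.0; 20 107.6; 24 106.1; 28 105.6;
```

The compressor is on. Now going across to the turntable.

Emit:
servo_tool:
  moves:
    - [[0,0,0],[0,-0.0475,0],0]
    - [[0,0,0],[0,-0.0475,0],0]
    - [[0,0,0],[0,-0.0475,0],0]
    - [[0,0,0],[0,-0.0475,0],0]
    - [[0,0,0],[0,-0.0475,0],0]
    - [[0,0,0],[0,-0.0475,0],0]
    - [[0,0,0],[0,-0.0475,0],0]
    - [[0,0,0],[0,-0.0475,0],0]
    - [[0,0,0],[0,-0.0475,0],0]
    - [[0,0,0],[0,-0.0475,0],0]
    - [[0,0,0],[0,-0.0475,0],0]
    - [[0,0,0],[0,-0.0475,0],0]

```text
time: 10.3
ee_pos: [0.4733, 0.1359, 0.2295]
tcp_rot: [-174.3, 0.2, 12.7]
wrist_force: [-0.5, 0.0, -0.3]
opening: -0.0
grasp_force: 0.0
```

Emit:
servo_tool:
  moves:
    - [[0,0,0],[0,-0.0475,0],0]
    - [[0,0,-2],[0,-0.0475,0],0]
    - [[0,0,0],[0,0,0],0]
    - [[0,0,0],[0,0,0],0]

```text
time: 10.7
ee_pos: [0.4621, 0.1876, 0.24]
tcp_rot: [-172.6, -0.0, 17.9]
wrist_force: [0.3, -0.2, -0.2]
opening: 0.0002
grasp_force: 0.0
```

```bash
python3 -c '
from h import *
seg("o",fn="w5.png");look("turntable_switch_on",None,("wrist",))'
```

```text
10.7 tcp [0.4621 0.1876 0.24  ] F [ 0.3028 -0.2241 -0.177 ]
wrist [ 151   73   33   59 1499] rect mm [506.3 365.3] [44.  28.3] 4.2 z p2/98 [0.0817 0.0906]
wrist [347 269  53  32 514] rect mm [390.5 122.6] [70.3 34.5] 80.3 z p2/98 [0.0414 0.0556]
10.75 [0.4621 0.1871 0.2401] [-172.6054   -0.042    17.8654] [ 0.5087 -1.0473 -0.5988]
wrist turntable_switch_on 0.96 [0.517  0.365  0.0897]
wrist mask 0.55 41800 126 407 0 187 med [0.5488 0.2816 0.0805] p2 [0.4801 0.1945 0.0749] p98 [0.6186 0.3984 0.1185]
```

View pics/w5.png

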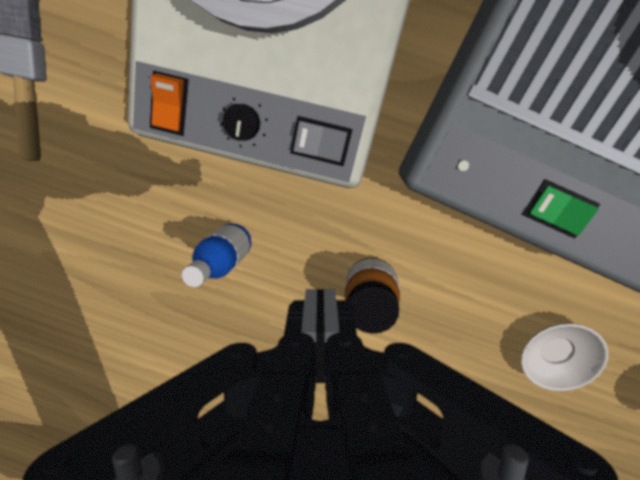

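The orange rocker is at u 150–184, v 73–132, with its white bar at the back. The arm stopped short and is tilted, so I'm checking the joints.

```bash
python3 -c '
from h import *
o=get_obs();print(o["q"],o["qd"],o["joint_efforts"],o["ee_pos"],o["tcp_rot"],o["wrist_force"])'
```

```text
[ 17.7385  -2.2014   3.5108  95.6439   7.4048 179.9478] [-0.2066 -0.2846  0.106   0.0326  0.0315 -0.0709] [  0.3593 -43.8007  46.4202  -0.0265   0.4246   0.002 ] [0.4622 0.1864 0.2404] [-172.5953   -0.0751   17.7903] [0.7694 0.1872 0.0284]
```

The last joint is at its limit (180°), so I'm turning the tool the other way round to a yaw of about 184° and taking out the tilt.

Emit:
servo_tool:
  moves:
    - [[0,0,-8],[0,0,0],0]
    - [[-7.33,-1.03,0],[0,0,0],0]
    - [[0,0,-8.35],[0,0,0],0]
    - [[0,0,-8.35],[0,0,0],0]
    - [[0,0,-8.35],[0,0,0],0]
    - [[0,0,-8.35],[0,0,0],0]
    - [[0,0,-8.35],[0,0,0],0]
    - [[0,0,-8.35],[0,0,0],0]
    - [[0,0,-8.35],[0,0,0],0]
    - [[0,0,-8.35],[0,0,0],0]
    - [[0,0,-8.35],[0,0,0],0]
    - [[0,0,-8.35],[0,0,0],0]

```text
time: 12.1
ee_pos: [0.4622, 0.1863, 0.2407]
tcp_rot: [179.9, -0.0, 109.6]
wrist_force: [0.1, -0.4, -0.3]
opening: 0.0002
grasp_force: 0.0
```

Emit:
servo_tool:
  moves:
    - [[0,0,-8.35],[0,0,0],0]
    - [[0,0,-8.35],[0,0,0],0]
    - [[0,0,-8.35],[0,0,0],0]
    - [[0,0,-8.35],[0,0,0],0]
    - [[0,0,-8.35],[0,0,0],0]
    - [[0,0,-8.35],[0,0,0],0]
    - [[0,0,-8.35],[0,0,0],0]
    - [[0,0,-8.35],[0,0,0],0]
    - [[0,0,-8.35],[0,0,0],0]
    - [[0,0,0],[0,0,0],0]

```text
time: 13.1
ee_pos: [0.4622, 0.1864, 0.2408]
tcp_rot: [180.0, 0.1, -175.4]
wrist_force: [0.4, 0.5, -0.3]
opening: -0.0001
grasp_force: 0.0
```

Emit:
servo_tool:
  moves:
    - [[0,0,0],[-0.0186,0.0437,0],0]
    - [[0,0,0],[-0.0186,0.0437,0],0]
    - [[0,0,0],[-0.0186,0.0437,0],0]
    - [[0,0,0],[-0.0186,0.0437,0],0]
    - [[0,0,0],[0,0,0.04],0]
    - [[0,0,0],[0,0,0.04],0]
    - [[0,0,0],[0,0,0.02],0]
    - [[0,0,0],[0,0,0.02],0]
    - [[0,0,0],[0,0,0],0]
    - [[0,0,0],[0,0,0],0]

```text
time: 14.1
ee_pos: [0.5228, 0.3668, 0.1215]
tcp_rot: [180.0, 0.1, -175.7]
wrist_force: [0.6, 0.1, 0.1]
opening: -0.0002
grasp_force: 0.0
```

```bash
python3 -c '
from h import *
print(get_obs()["q"]);seg("o",fn="w6.png");look("turntable_switch_on",None,("wrist",))'
```

```text
[35.0642 16.312  10.9684 84.5557 -0.0235 30.7341]
14.1 tcp [0.5228 0.3668 0.1215] F [0.6361 0.1141 0.1021]
wrist [ 291  211   48   73 3141] rect mm [507.5 364.3] [44.1 26.1] 4.5 z p2/98 [0.0818 0.0906]
14.15 [0.5231 0.3671 0.1224] [ 179.9225    0.1769 -175.6306] [-0.9743 -0.2452  1.292 ]
wrist turntable_switch_on 0.84 [0.5153 0.365  0.0882]
wrist turntable_switch_on 0.66 [0.5138 0.23   0.085 ]
wrist mask 0.61 69118 0 387 166 433 med [0.5204 0.285  0.0804] p2 [0.4722 0.1981 0.0441] p98 [0.6201 0.4004 0.1058]
```

View pics/w6.png

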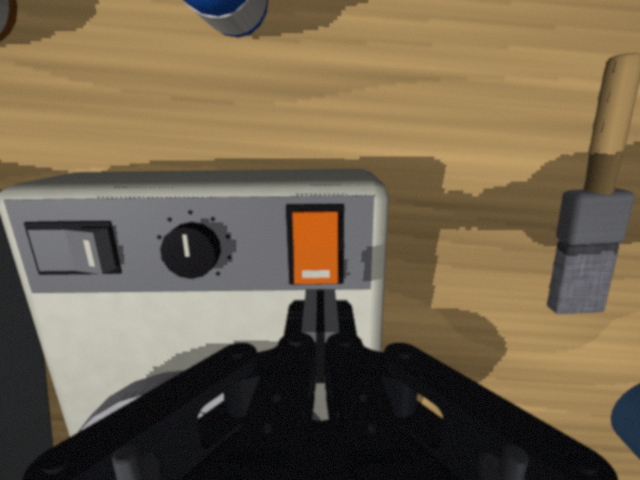

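The orange rocker is at u 291–339, v 211–284, with its white bar next to the fingertip. The TCP is about 15.7 mm out from the pivot, so I'm pressing.

Emit:
servo_tool:
  moves:
    - [[0,0,0],[0,-0.001,0.018],0]
    - [[0,0,0],[0,0,0.008],0]
    - [[0,0,0],[0,0,0.004],0]
    - [[0,0,0],[0,0,0.002],0]
    - [[0,0,0],[0,0,0.0015],0]
    - [[0,0,0],[0,0,0.0015],0]
    - [[0,0,0],[0,0,0],0]

```text
time: 15.0
ee_pos: [0.5228, 0.3663, 0.0862]
tcp_rot: [179.9, 0.1, -175.5]
wrist_force: [0.6, 0.5, 0.8]
opening: 0.0
grasp_force: 0.0
```

Emit:
servo_tool:
  moves:
    - [[0,0,0],[0,0,0.0008],0]
    - [[0,0,0],[0,0,-0.03],0]
    - [[0,0,0],[0,0,-0.05],0]
    - [[0,0,0],[0,0,-0.05],0]
    - [[0,0,0],[0,0,0],0]
    - [[0,0,0],[0,0,0],0]

```text
time: 15.6
ee_pos: [0.5232, 0.3665, 0.217]
tcp_rot: [179.9, 0.3, -175.5]
wrist_force: [0.3, 0.9, -0.5]
opening: -0.0002
grasp_force: 0.0
```

```bash
python3 -c '
from h import *
seg("o");prof(.5075,.3643,4.5)
seg("g","scene");
for c,p in(("top",(.5298,.0305,84.5)),("top",(.538,-.3005,2)),("top",(.5075,.3643,4.5))): prof(*p,c)
im,d=camera("scene");save(im,"s2.png")'
```

```text
15.6 tcp [0.5232 0.3665 0.217 ] F [ 0.2947  0.9145 -0.5385]
wrist [ 300  179   33   53 1525] rect mm [506.  363.7] [44.  25.9] 5.1 z p2/98 [0.0816 0.0908]
wrist [ 22  48  32  10 156] rect mm [405.4 131.8] [ 5.4 26.3] 6.0 z p2/98 [0.0443 0.0521]
-24 82.6; -20 89.9; -16 89.0; -12 87.6; -8 309.3; -4 295.5; 0 271.7; 4 292.3; 8 245.2; 12 252.9; 16 253.8; 20 263.7; 24 252.5; 28 80.1; 
15.7 tcp [0.5224 0.3659 0.2141] F [ 0.3925  0.0199 -0.7158]
scene [219 454  45  26 939] rect mm [ 939.9 -360.7] [106.8  50.5] 56.0 z p2/98 [0.1204 0.1309]
scene [284 237  18  13 127] rect mm [530.7  28.8] [42.3 28.8] 88.3 z p2/98 [0.0881 0.1045]
-24 91.5; -20 100.6; -16 99.2; -12 97.0; -8 95.7; -4 95.7; 0 94.4; 4 95.7; 8 94.6; 12 93.3; 16 97.1; 20 92.9; 24 90.8; 28 90.7; 
-24 105.1; -20 107.5; -16 113.8; -12 113.7; -8 111.9; -4 111.5; 0 112.4; 4 109.6; 8 110.1; 12 109.6; 16 109.4; 20 108.2; 24 106.9; 28 105.4; 
-24 675.9; -20 680.3; -16 681.6; -12 684.0; -8 686.7; -4 687.8; 0 689.3; 4 690.3; 8 690.9; 12 691.3; 16 691.3; 20 691.5; 24 691.6; 28 690.8;
```

View pics/s2.png

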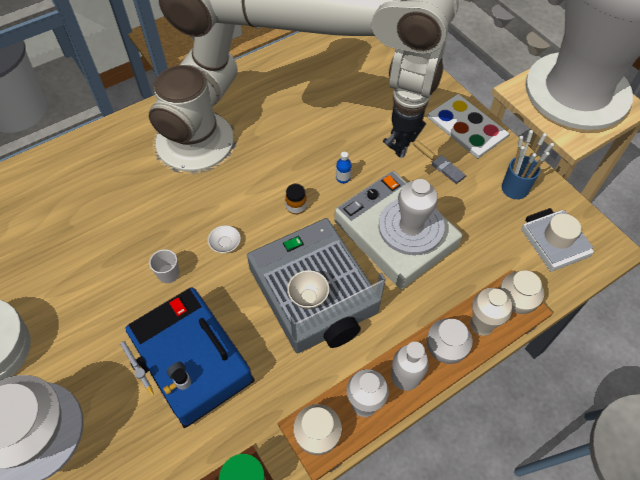

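All three rockers are over: the unmarked ends stand about 100, 114 and 90 mm high. Nothing has shifted and the arm is clear.

```bash
python3 -c '
from workcell import *
print(job_done())'
```

```text
the job is handed in; nothing more can be done
None
```

I switched on the extractor, then the compressor, then the turntable, and depth readings showed each rocker clicked over; the arm kept off the reversing switch, nothing loose appeared to move, and the job was handed in at about 16 s.

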